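# Specimen spotting round

## Robot

A 7-joint arm with a two-finger parallel gripper is mounted at the origin on the work surface. World frame = base frame: x ahead of the robot, y to its left, z up, the work surface at z = 0. Lengths are in m, angles in rad, forces in N, time in s.
With the tool pointing down it reaches from about 0.35 to 0.9 m from the base axis. Payload 8.1 kg.
Tool frame: the origin (TCP) lies between the finger pads, 19 mm behind the fingertips; this is the grasp point; z points along the fingers, y is the line along which they close (so a half turn about z gives the same grasp; the last joint's range is limited). The gripper opens to 85 mm and grips with 20 to 120 N. Pads are 22 mm wide; open, the fingers measure 114 mm over their backs; the gripper's body (76 mm by 85 mm) begins 54 mm behind the grasp point. The pads swing forward as they close: fully open they stand 13 mm farther back than shut.
Start: joints at [-1.329, 0.434, 0.025, 1.573, -0.012, 1.134, -0.075], TCP at [0.211, 0.588, 0.25] pointing down, gripper open.
Joint ranges: [-2.62, 2.62], [-0.44, 2.09], [-1.27, 1.32], [0.08, 2.57], [-1.32, 4.46], [0.12, 2], [-2.74, 2.74]. Speed limits (rad/s): [2.22, 2.22, 3.01, 3.01, 3.14, 3.14, 3.14].

## Interface

Orientations are given as a rotation vector (axis times angle).
In Python, from rig import manip, viewer, workorder gives the robot as it stands. The module is installed in compiled form; this text tells all that it offers.
- The arm moves only by the tool carry_out, never from a script. Its argument "series" is a list of rows, each a list of 5 numbers: the shift along the world's x, y, z scaled (see below), then the turn about the world's z scaled (see below), then the opening, from 0 (shut) to 1 (fully open). In form: [[dx, dy, dz, roll, fingers], ...]. A call has 1 to 5 rows; each row shifts and turns the commanded pose from where the row before left it; what a row does not reach is not made up. The controller multiplies each number of a shift by 0.02 m and each number of a turn by 0.15 rad. A row lasts 1/10 s, in which the tool goes at most 50 mm and 8.59 degrees, less where a joint would pass 70% of its speed; a pose out of reach is approached as far as the arm can. A call with a number of a shift or a turn outside -1 to 1 is refused whole. A call with a gripper value outside its range is refused whole. The fingers move at their own pace and stop on an object; the grip force is fixed at half the most. Time passes only in rows, so rows that do not move let the fingers close. It gives the time, the measured TCP pose, the force, the opening and the grip force at its end, in the units of the state.
- manip.get_obs(): the state, without advancing time (a new reading comes with each control period).
- viewer.capture(name): name is "scene" or "top" or "wrist"; returns (picture, depth): 384x512x3 uint8, red, green, blue; 384x512 float32, m along the optical axis (not along the pixel's ray), 0 where there is no reading.
- viewer.get_calibration(name): a dict with "vertical_fov" (degrees; the focal length in pixels is half the picture's height over the tangent of half this angle, whatever the lens; pixels are square), "cx", "cy" (the principal point, pixels), "R" (3x3) and "t" (3): a world point X has camera coordinates R X + t. Camera axes: x right, y down, z forward; pixel columns grow to the right and rows downward; lengths in m; the calibration is good to about 2 mm. A picture is of the moment at which its call begins: read the wrist's pose just before it. get_calibration takes no time and is no camera call; for the wrist camera it gives the pose at the moment of the call.
- workorder.close_job(): hands the job in; it is judged then, once.
The state is a dict: "t": time; "qpos": joint angles; "joint_vel": joint speeds; "tau": joint torques, N m; "tcp_pos": TCP position; "orientation": TCP orientation; "ft_force": force on the tool from outside, world axes, zero at the start; "torque": the same for the moment, N m; "gripper_width": opening from 0.0 (shut) to 1.0 (fully open); "finger_force": force on a finger pad.
Only numpy, scipy, OpenCV 4.12 (cv2) and the standard library are available. Lean on these libraries where they do the work, as an engineer would, in place of code of your own. Each camera call takes 0.05 s, during which the arm holds its last target. There are 200 camera calls.

## Task

Start the specimen spotting round: press the buzzer fully down with the fingertips and let it come back up, then point at the larger of the two sea urchins in the tray, fingers pointing down over its middle with the tips just above it (one to three centimetres), and stay there for a good two seconds. Then point at the starfish in the same way and finish there, with the arm still pointing at it. Touch nothing but the buzzer, grasp or shift nothing, and rise well clear when passing other specimens so that you never point closely at the small urchin or the shell.

Things in the scene. Friction and masses are not known exactly. Their poses are not given: they have to be found in the camera images.
- buzzer_top (a point): Centre of the buzzer's pressing face: a round white push button, 36 mm across, in a black collar on one end of a grey box (75 x 130 mm, 35 mm high) with a slotted sounder grille, fixed to the bench, standing apart from the tray on the robot's right (-y) side. The face looks up, 57 mm above the bench and 10 mm above the collar. The point moves down with the button.
- buzzer (a joint): Travel of the buzzer's button in m: 0 up, 0.006 fully down. It counts as pressed beyond 0.0045; a spring (5 N when fully down) lifts it back up. Shut fingers press it best: open ones straddle it.
- tray: Shallow open wooden tray fixed to the bench, 216 x 216 mm, 18 mm high, walls and dividers 6 mm thick, floor 6 mm thick, two by two compartments of 99 mm centred at x, y = +-52.5 mm in its frame. Origin: centre of the underside, z up. Each compartment holds one loose pale plaster cast; the four have one colour and are told apart by shape and size.
- urchin_large_top (a point): Top centre of the larger sea urchin: a domed plaster cast, round, 64 mm across and 29 mm high, with five thin grey lines running down from its top. z up. It starts in any of the tray's four compartments, up to 12 mm off the compartment's centre, at any yaw.
- starfish_top (a point): Top centre of the starfish: a flat five-armed plaster cast, 74 mm across the arm tips, 9 mm thick at the arms and 12 mm at the middle. z up. It starts in any of the tray's four compartments, up to 12 mm off the compartment's centre, at any yaw.
- starfish: The starfish; origin at the centre of its underside.
- urchin_large: The larger sea urchin; origin at the centre of its underside.
- urchin_small: Smaller sea urchin, not to be pointed at: same dome with five lines, 40 mm across and 18 mm high. Origin at the centre of its underside, z up. It starts in any of the tray's four compartments, up to 12 mm off the compartment's centre, at any yaw.
- top_shell: Top shell, not to be pointed at: stepped cone of plaster standing point up, 42 mm across and 45 mm high. Origin at the centre of its underside, z up. It starts in any of the tray's four compartments, up to 12 mm off the compartment's centre, at any yaw.
- weight: Bystander: steel laboratory weight with a knob, 48 mm across, 68 mm high, standing loose on the bench. Origin at the centre of its underside.
- pen_pot: Bystander: blue round pen pot, 76 mm across, 95 mm high, with pens reaching 150 mm above the bench. Origin at the centre of its underside.
Things that resemble listed ones, but are neither listed nor needed, are in the scene too. Of the things shaped like the part that bears buzzer_top, the grey one is meant. Leave any pink look-alike of the urchin_large alone.

How it is judged:
By the outcome, as a careful person would: the job done as asked, in the order asked, and still so for the second after the job is handed in, with the robot touching nothing.
It also fails if it takes over 45 s, if anything falls off the work surface, if the arm or the gripper's body presses on something with over 40 N, if the wrist force passes 120 N, or if a joint passes its speed limit or range.

## Working session

There is one attempt and no reset: what is moved stays moved. The work goes in short steps, Python scripts to look and compute and a tool call to move; the robot and the scene stay as the last step left them, time stands still between calls to the robot, and variables do not carry over. Pictures are saved under pics/ and viewed, at most 10 in all, crops included, and the job is handed in when it is done.

Besides the shell and the picture viewer there is one more tool, called after "Emit:" as name([rows], argument=value, ...), one row to a line, values as JSON. carry_out: Moves the arm, as the interface text tells. Shifts and turns lie within -1 to 1; 1 stands for 0.02 m of shift or 0.15 rad of turn. Its arguments: {"type":"object","properties":{"series":{"type":"array"}},"required":["series"]}

```bash
mkdir -p pics; cat > h.py <<'E'
import numpy as np, cv2
from rig import manip, viewer, workorder
def cap(n):
    c=viewer.get_calibration(n); p,d=viewer.capture(n); return p,d,c
def pts(d,c):
    f=d.shape[0]/2/np.tan(np.radians(c["vertical_fov"])/2)
    v,u=np.mgrid[:d.shape[0],:d.shape[1]]
    P=np.dstack([(u-c["cx"])/f*d,(v-c["cy"])/f*d,d])
    return (P-np.array(c["t"]))@np.array(c["R"])
def save(n,p): cv2.imwrite("pics/"+n+".png",p[:,:,::-1])
E
python3 - <<'E'
from h import *
for n in("top","scene"):
    p,d,c=cap(n); save(n+"0",p); np.savez(n+"0.npz",p=p,d=d,P=pts(d,c)); print({k:np.round(v,3).tolist() for k,v in c.items()})
print(manip.get_obs())
E
```

```text
{'vertical_fov': 52.372, 'cx': 255.425, 'cy': 188.806, 'R': [[-0.013, -1.0, -0.003], [-0.979, 0.013, -0.205], [0.205, 0.001, -0.979]], 't': [0.041, 0.555, 1.072]}
{'vertical_fov': 54.782, 'cx': 259.366, 'cy': 199.805, 'R': [[0.244, 0.97, 0.013], [0.738, -0.177, -0.651], [-0.629, 0.168, -0.759]], 't': [-0.147, -0.355, 1.372]}
{'t': 0.1, 'qpos': array([-1.32859563,  0.43514028,  0.02497556,  1.57401025, -0.01159839,
        1.13399274, -0.07509762]), 'joint_vel': array([ 4.53577445e-05, -2.71086991e-03,  1.62352902e-03, -2.98024885e-03,
        3.14012825e-03, -1.63122961e-03, -2.61765605e-03]), 'tau': array([ 4.08637075e-03, -6.71754241e+01,  1.02863565e+00, -3.16906285e+01,
        1.57686300e-02,  7.22471203e-03, -2.39423969e-05]), 'tcp_pos': array([0.21116024, 0.58779522, 0.24931094]), 'orientation': array([-5.39018861e-01, -3.09489177e+00,  2.20090743e-03]), 'ft_force': array([-0.22437118,  0.18403391,  0.3618278 ]), 'torque': array([ 0.00709554,  0.02471491, -0.00702064]), 'finger_force': 0.0, 'gripper_width': 1.0037483762999873}
```

View pics/top0.png

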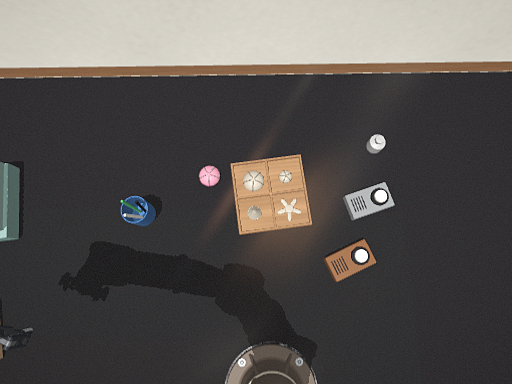

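View pics/scene0.png

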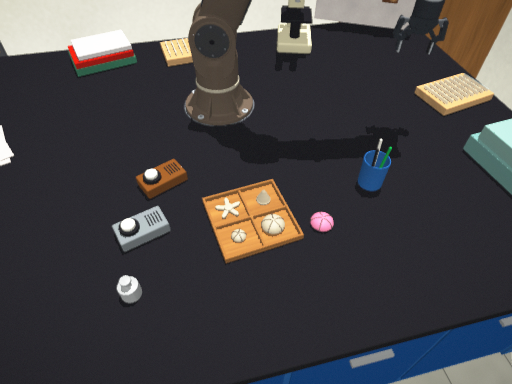

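Top view: there are two buzzers, grey at (380,197), which I want, and brown at (361,256). The dome candidates are the large urchin (254,181), the small urchin (286,176) and a pink look-alike (209,176). The shell is at (255,213) and the starfish at (289,208). The scene view agrees: grey buzzer (129,226), large urchin (273,225), starfish (229,208).

```bash
python3 - <<'E'
from h import *
S={"top":dict(buzz=(380,197),large=(254,181),star=(289,208),small=(286,176),shell=(255,213)),
"scene":dict(buzz=(129,226),large=(273,225),star=(229,208),small=(239,236),shell=(264,197))}
for n in S:
    z=np.load(n+"0.npz"); p,P=z["p"],z["P"]; hsv=cv2.cvtColor(p,cv2.COLOR_RGB2HSV)
    m=((hsv[...,1]<95)&(hsv[...,2]>120)).astype(np.uint8)
    for k,(u,v) in S[n].items():
        t=230 if k=="buzz" else 0
        mm=m*(hsv[...,2]>=t).astype(np.uint8)
        w=np.zeros_like(mm); w[v-18:v+19,u-18:u+19]=1
        N,L,st,ce=cv2.connectedComponentsWithStats(mm*w)
        i=1+np.argmax(st[1:,4]); Q=P[L==i]
        zt=np.percentile(Q[:,2],95); 
        # dome: outline centre via min enclosing circle in xy
        (cx,cy),r=cv2.minEnclosingCircle(Q[:,:2].astype(np.float32))
        print(n,k,ce[i].round(1),st[i,4],"mean",Q.mean(0).round(4),"top",zt.round(4),"circ",round(cx,4),round(cy,4),round(r,4))
p=np.load("top0.npz")["p"]; save("crop",cv2.resize(p[140:290,190:410],None,fx=3.5,fy=3.5,interpolation=cv2.INTER_CUBIC))
E
```

```text
top buzz [380.6 195.5] 113 mean [ 0.5297 -0.3241  0.0659] top 0.0601 circ 0.433 -0.1544 0.2164
top large [252.9 180.5] 350 mean [0.5858 0.0403 0.0328] top 0.035 circ 0.4742 0.0378 0.1501
top star [288.5 208.7] 251 mean [ 0.5017 -0.0636  0.0227] top 0.0192 circ 0.4297 -0.0261 0.1208
top small [285.  176.3] 136 mean [ 0.6009 -0.0562  0.0181] top 0.0251 circ 0.603 -0.0568 0.0202
top shell [253.8 212.6] 159 mean [0.4905 0.0389 0.029 ] top 0.0442 circ 0.4193 0.04 0.0954
scene buzz [127.3 223.5] 125 mean [ 0.5381 -0.3269  0.0635] top 0.0599 circ 0.8365 -0.2402 0.3357
scene large [272.7 223.7] 369 mean [0.5985 0.0368 0.0273] top 0.0354 circ 0.5905 0.0385 0.0319
scene star [228.  207.8] 236 mean [ 0.51   -0.0667  0.0182] top 0.0199 circ 0.8154 -0.1068 0.3476
scene small [238.2 235.2] 154 mean [ 0.6116 -0.0595  0.0247] top 0.0252 circ 0.8738 -0.1044 0.2902
scene shell [263.  197.9] 150 mean [0.5018 0.0352 0.0231] top 0.0423 circ 0.4944 0.0371 0.0198
```

View pics/crop.png

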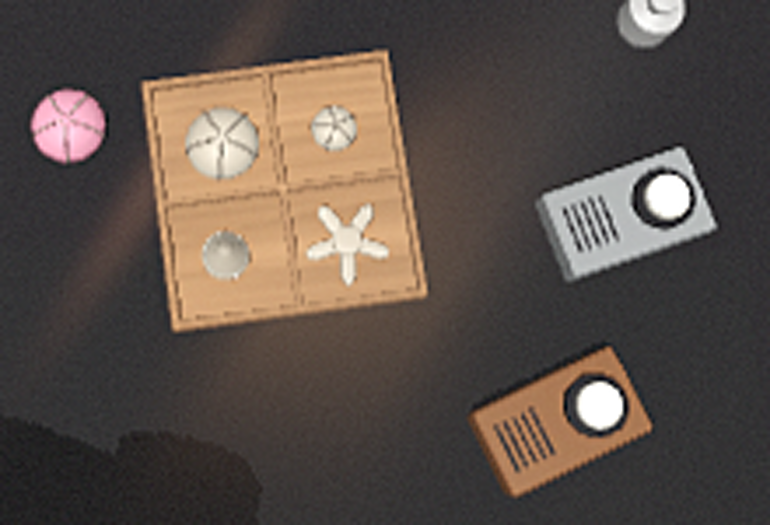

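The crop confirms the choice. The grey buzzer's button is at about (381,196). The large urchin's lines meet at about (253.4,180), and the starfish's middle is at about (289.4,208). Next I'll triangulate.

```bash
cat >> h.py <<'E'
def ray(c,u,v,H=384):
    f=H/2/np.tan(np.radians(c["vertical_fov"])/2); R=np.array(c["R"])
    d=R.T@np.array([(u-c["cx"])/f,(v-c["cy"])/f,1]); return -R.T@np.array(c["t"]),d/np.linalg.norm(d)
def onz(o,d,z): return o+d*(z-o[2])/d[2]
def tri(rs):
    A=sum(np.eye(3)-np.outer(d,d) for o,d in rs); b=sum((np.eye(3)-np.outer(d,d))@o for o,d in rs); return np.linalg.solve(A,b)
E
python3 - <<'E'
from h import *
ct,cs=viewer.get_calibration("top"),viewer.get_calibration("scene")
for k,a,b,z in [("buzz",(380.9,196.1),(127.6,224),.057),("large",(253.1,180.3),(272.7,223.7),.022),("star",(289,208.3),(228.6,207.8),.016),("small",(285,176.3),(238.2,235.2),.015),("shell",(253.8,212.6),(263,197.9),.025)]:
    r=[ray(ct,*a),ray(cs,*b)]; print(k,tri(r).round(4),onz(*r[0],z).round(4),onz(*r[1],z).round(4))
E
```

```text
buzz [ 0.5302 -0.3292  0.0518] [ 0.5293 -0.3277  0.057 ] [ 0.5346 -0.3278  0.057 ]
large [0.5904 0.0397 0.0158] [0.5891 0.0399 0.022 ] [0.5948 0.038  0.022 ]
star [ 0.5046 -0.0653  0.0113] [ 0.5037 -0.0656  0.016 ] [ 0.5086 -0.065   0.016 ]
small [ 0.6025 -0.0574  0.0115] [ 0.6018 -0.0566  0.015 ] [ 0.6049 -0.0582  0.015 ]
shell [0.4926 0.0385 0.0122] [0.4909 0.039  0.025 ] [0.5032 0.0349 0.025 ]
```

Emit:
carry_out([
  [0.35,-1,0,-0.25,0],
  [0.35,-1,0,-0.25,0],
  [0.35,-1,0,-0.25,0],
  [0.35,-1,0,-0.25,0],
  [0.35,-1,0,-0.25,0],
])

```text
t: 0.6
tcp_pos: [0.2464, 0.4871, 0.2497]
orientation: [-0.829, -3.03, 0.001]
ft_force: [0.3, -0.4, -0.3]
gripper_width: 0.145
finger_force: 0.0
```

Emit:
carry_out([
  [0.35,-1,0,-0.25,0],
  [0.35,-1,0,-0.25,0],
  [0.35,-1,0,-0.25,0],
  [0.35,-1,0,-0.25,0],
  [0.35,-1,0,-0.25,0],
])

```text
t: 1.1
tcp_pos: [0.2816, 0.3869, 0.2499]
orientation: [-1.11, -2.939, 0.0]
ft_force: [0.2, -0.1, -0.9]
gripper_width: -0.002
finger_force: 0.0
```

Emit:
carry_out([
  [0.35,-1,0,-0.25,0],
  [0.35,-1,0,-0.25,0],
  [0.35,-1,0,-0.25,0],
  [0.35,-1,0,-0.25,0],
  [0.35,-1,0,-0.25,0],
])

```text
t: 1.6
tcp_pos: [0.3168, 0.2865, 0.2501]
orientation: [1.381, 2.822, 0.0]
ft_force: [-0.1, 0.3, 0.1]
gripper_width: 0.003
finger_force: 0.0
```

Emit:
carry_out([
  [0.35,-1,0,-0.25,0],
  [0.35,-1,0,-0.25,0],
  [0.35,-1,0,-0.25,0],
  [0.35,-1,0,-0.25,0],
  [0.35,-1,0,-0.25,0],
])

```text
t: 2.1
tcp_pos: [0.3518, 0.1865, 0.2501]
orientation: [1.639, 2.68, 0.0]
ft_force: [0.6, 0.2, -0.9]
gripper_width: 0.001
finger_force: 0.0
```

Emit:
carry_out([
  [0.35,-1,0,-0.25,0],
  [0.35,-1,0,-0.25,0],
  [0.35,-1,0,-0.25,0],
  [0.35,-1,0,-0.25,0],
  [0.35,-1,0,-0.25,0],
])

```text
t: 2.6
tcp_pos: [0.3868, 0.0865, 0.2501]
orientation: [1.883, 2.515, 0.0]
ft_force: [-0.7, 0.3, -0.1]
gripper_width: 0.002
finger_force: 0.0
```

Emit:
carry_out([
  [0.35,-1,0,-0.25,0],
  [0.35,-1,0,-0.25,0],
  [0.35,-1,0,-0.25,0],
  [0.35,-1,0,-0.25,0],
  [0.35,-1,0,-0.25,0],
])

```text
t: 3.1
tcp_pos: [0.4217, -0.0136, 0.2501]
orientation: [2.11, 2.327, 0.0]
ft_force: [-0.8, 0.3, 0.4]
gripper_width: 0.002
finger_force: 0.0
```

```bash
python3 - <<'E'
from h import *
p,d,c=cap("wrist"); save("w1",p); np.savez("w1.npz",p=p,d=d,**{k:np.array(v) for k,v in c.items()}); print(manip.get_obs()["tcp_pos"])
E
```

```text
[ 0.42257846 -0.01668479  0.25031368]
```

View pics/w1.png

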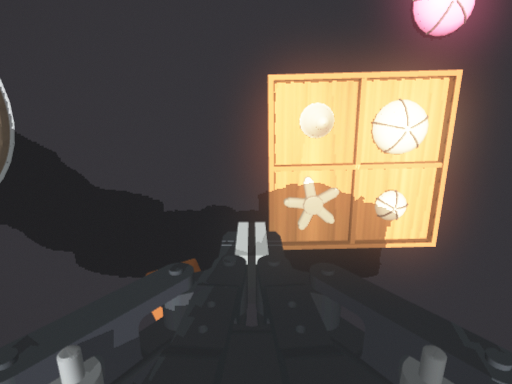

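The wrist view shows the large urchin's top at (407,127), the starfish's middle at (313,205), the small urchin at (392,205), the shell at (317,120) and the pink one outside the tray at (442,8).

```bash
python3 - <<'E'
from h import *
w=np.load("w1.npz"); c={k:w[k] for k in("vertical_fov","cx","cy","R","t")}; P=pts(w["d"],c)
ct,cs=viewer.get_calibration("top"),viewer.get_calibration("scene")
for k,a,b,e,z in [("large",(253.4,180),(272.7,222),(407,127),.035),("star",(289.4,208),(228.6,207.8),(313,205),.018)]:
    r=[ray(ct,*a),ray(cs,*b),ray(c,*e)]; print(k,tri(r).round(4),tri([r[0],r[2]]).round(4),[onz(*q,z).round(4)[:2].tolist() for q in r], "depth",np.median(P[e[1]-4:e[1]+5,e[0]-4:e[0]+5].reshape(-1,3),0).round(4))
m=(cv2.cvtColor(w["p"],cv2.COLOR_RGB2HSV)[...,1]<110)&(w["p"].min(2)>90)
for k,(u,v),z in [("large",(400,127),.015),("star",(313,205),.015)]:
    ww=np.zeros(m.shape,bool); ww[v-36:v+37,u-36:u+37]=1
    N,L,st,ce=cv2.connectedComponentsWithStats((m&ww).astype(np.uint8)); i=1+np.argmax(st[1:,4]); print(k,st[i],ce[i],onz(*ray(c,*ce[i]),z))
E
```

```text
large [0.5915 0.04   0.0257] [0.5859 0.0408 0.0409] [[0.5869, 0.0389], [0.5987, 0.0364], [0.5892, 0.0425]] depth [0.5895 0.0425 0.0345]
star [ 0.5053 -0.0658  0.0123] [ 0.5062 -0.0675  0.0073] [[0.5043, -0.0667], [0.5103, -0.0652], [0.5038, -0.0639]] depth [ 0.5038 -0.064   0.0179]
large [ 364   91   73   71 5122] [400.04509957 125.7262788 ] [0.59105506 0.04250188 0.015     ]
star [ 277  169   73   61 2277] [313.22310057 191.94598155] [ 0.50218025 -0.04779773  0.015     ]
```

Emit:
carry_out([
  [0.35,-1,0,-0.25,0],
  [0.35,-1,0,-0.25,0],
  [0.35,-1,0,-0.25,0],
  [0.35,-1,0,-0.25,0],
  [0.35,-1,0,-0.25,0],
])

```text
t: 3.65
tcp_pos: [0.4564, -0.1134, 0.25]
orientation: [2.318, 2.12, -0.0]
ft_force: [-0.4, 0.2, 0.7]
gripper_width: -0.0
finger_force: 0.0
```

Emit:
carry_out([
  [0.35,-1,0,-0.25,0],
  [0.35,-1,0,-0.25,0],
  [0.35,-1,0,-0.25,0],
  [0.35,-1,0,-0.25,0],
  [0,0,0,0,0],
])

```text
t: 4.15
tcp_pos: [0.4844, -0.1954, 0.2501]
orientation: [2.472, 1.936, -0.002]
ft_force: [-0.3, 0.4, -0.3]
gripper_width: -0.001
finger_force: 0.0
```

```bash
python3 - <<'E'
from h import *
p,d,c=cap("wrist"); save("w2",p); np.savez("w2.npz",p=p,d=d,**{k:np.array(v) for k,v in c.items()}); print(manip.get_obs()["tcp_pos"])
E
```

```text
[ 0.48403442 -0.19380236  0.24987045]
```

View pics/w2.png

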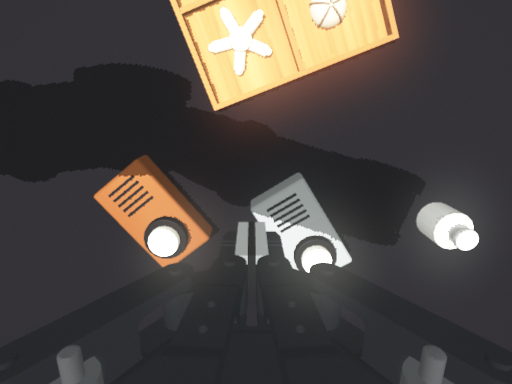

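This wrist view shows the grey buzzer's button at about (317,259), with its lower part hidden by the gripper, the brown buzzer's at (163,241) and the starfish's middle at (241,42).

```bash
python3 - <<'E'
from h import *
w=np.load("w2.npz"); c={k:w[k] for k in("vertical_fov","cx","cy","R","t")}; P=pts(w["d"],c)
m=(w["p"].min(2)>200); ww=np.zeros(m.shape,bool); ww[225:285,290:345]=1
N,L,st,ce=cv2.connectedComponentsWithStats((m&ww).astype(np.uint8)); i=1+np.argmax(st[1:,4]); Q=P[L==i]
print(st[i],ce[i],np.median(Q,0).round(4))
# circle fit on upper edge, rays on z=.057
E=[]
for u in range(st[i,0],st[i,0]+st[i,2]):
    v=np.where(L[:,u]==i)[0].min(); 
    E.append(onz(*ray(c,u,v),.057)[:2])
E=np.array(E); A=np.c_[2*E,np.ones(len(E))]; s=np.linalg.lstsq(A,(E**2).sum(1),rcond=None)[0]; print(s[:2],np.sqrt(s[2]+s[:2]@s[:2]))
print("star",onz(*ray(c,241,42),.018), "depth",P[42,241], "centroid ray",onz(*ray(c,317,259.5),.057))
E
```

```text
[290 225  55  45 713] [312.83590463 242.9312763 ] [ 0.5269 -0.3078  0.0349]
[ 0.49382186 -0.35581312] 0.0826304255028287
star [ 0.50437203 -0.06846155  0.018     ] depth [ 0.50436279 -0.06860252  0.01882759] centroid ray [ 0.53245972 -0.3234583   0.057     ]
```

```bash
python3 - <<'E'
from h import *
w=np.load("w2.npz"); c={k:w[k] for k in("vertical_fov","cx","cy","R","t")}; P=pts(w["d"],c)
h=P[...,2]; m=(h>.053)&(h<.062)&(w["p"].min(2)>150); m[:,:290]=0; m[:,345:]=0; m[:225]=0;m[285:]=0
N,L,st,ce=cv2.connectedComponentsWithStats(m.astype(np.uint8)); i=1+np.argmax(st[1:,4]); Q=P[L==i]
print(st[i],ce[i],np.median(Q,0).round(4),Q.min(0),Q.max(0))
(x,y),r=cv2.minEnclosingCircle(Q[:,:2].astype(np.float32)); print(x,y,r)
E
```

```text
[302 248  31  25 435] [315.5908046  257.83908046] [ 0.531  -0.3213  0.0568] [ 0.51483474 -0.33831103  0.0530662 ] [ 0.54991938 -0.3097214   0.05866282]
0.5323218703269958 -0.3271313011646271 0.017950795590877533
```

Emit:
carry_out([
  [0.4,-0.95,0,-0.2,0],
  [0.4,-0.95,0,-0.2,0],
  [0.4,-0.95,0,-0.2,0],
  [0.4,-0.95,0,-0.2,0],
  [0.4,-0.95,0,-0.2,0],
])

```text
t: 4.7
tcp_pos: [0.5244, -0.2868, 0.2498]
orientation: [-2.606, -1.753, -0.0]
ft_force: [0.7, -0.5, -0.1]
gripper_width: 0.001
finger_force: 0.0
```

Emit:
carry_out([
  [0.2,-0.95,0,0,0],
  [0.2,-1,-0.5,0,0],
  [0,0,-1,0,0],
  [0,0,-1,0,0],
  [0,0,-1,0,0],
])

```text
t: 5.2
tcp_pos: [0.5321, -0.3252, 0.1791]
orientation: [-2.606, -1.754, -0.0]
ft_force: [0.7, 0.1, -1.1]
gripper_width: 0.003
finger_force: 0.0
```

Emit:
carry_out([
  [0,0,-1,0,0],
  [0,0,-1,0,0],
  [0,0,-1,0,0],
  [0,0,-0.8,0,0],
  [0,0,0,0,0],
])

```text
t: 5.7
tcp_pos: [0.5312, -0.3244, 0.1019]
orientation: [-2.603, -1.752, 0.002]
ft_force: [-1.0, 0.0, 0.4]
gripper_width: -0.001
finger_force: 0.0
```

Emit:
carry_out([
  [0,-0.1,-0.5,0,0],
  [0,0,-0.5,0,0],
  [0,0,-0.3,0,0],
  [0,0,-0.2,0,0],
  [0,0,0,0,0],
])

```text
t: 6.2
tcp_pos: [0.5322, -0.3277, 0.0738]
orientation: [-2.606, -1.753, 0.0]
ft_force: [-0.6, 1.3, 2.7]
gripper_width: -0.002
finger_force: 1.3
```

Emit:
carry_out([
  [0,0,-0.1,0,0],
  [0,0,-0.1,0,0],
  [0,0,0,0,0],
])

```text
t: 6.5
tcp_pos: [0.5323, -0.3278, 0.0702]
orientation: [2.607, 1.753, 0.0]
ft_force: [-1.3, 1.6, 5.5]
gripper_width: 0.002
finger_force: 2.3
```

Emit:
carry_out([
  [0,0,-0.1,0,0],
  [0,0,0,0,0],
  [0,0,0,0,0],
])

```text
t: 6.8
tcp_pos: [0.5324, -0.3279, 0.0696]
orientation: [2.607, 1.753, 0.002]
ft_force: [-5.6, 5.3, 19.4]
gripper_width: 0.003
finger_force: 9.7
```

The force jump to 19 N at TCP z of about 0.070 shows the button is fully down. I'll rise and let it come back up.

Emit:
carry_out([
  [0,0,0.5,0,0],
  [0,0,1,0,0],
  [0,0,1,0,0],
  [0,0,1,0,0],
  [0,0,1,0,0],
])

```text
t: 7.3
tcp_pos: [0.5324, -0.3279, 0.1589]
orientation: [2.606, 1.753, -0.0]
ft_force: [-0.1, -0.3, -0.4]
gripper_width: 0.001
finger_force: 0.0
```

Emit:
carry_out([
  [0,0,1,0,0],
  [0,0,1,0,0],
  [0,0,1,0,0],
  [0,0,1,0,0],
  [0,0,0.5,0,0],
])

```text
t: 7.8
tcp_pos: [0.5328, -0.3284, 0.2498]
orientation: [2.605, 1.752, 0.002]
ft_force: [0.3, 0.1, -0.2]
gripper_width: -0.005
finger_force: 0.0
```

```bash
python3 - <<'E'
from h import *
p,d,c=cap("scene"); P=pts(d,c); m=(p.min(2)>225); m[:,:110]=0; m[:,150:]=0; m[:205]=0; m[245:]=0
print(m.sum(),np.median(P[m],0), manip.get_obs()["tcp_pos"])
z=np.load("scene0.npz"); m2=(z["p"].min(2)>225); m2[:,:110]=0; m2[:,150:]=0; m2[:205]=0; m2[245:]=0; print(m2.sum(),np.median(z["P"][m2],0))
E
```

```text
14 [ 0.52307411 -0.33856033  0.05790979] [ 0.53309529 -0.32860367  0.25067693]
119 [ 0.53368433 -0.32717364  0.0576643 ]
```

The button is back up, with its face at about 0.058. Next is the large urchin at (0.590, 0.041).

Emit:
carry_out([
  [0.15,0.97,0,0,0],
  [0.15,0.97,0,0,0],
  [0.15,0.97,0,0,0],
  [0.15,0.97,0,0,0],
  [0.15,0.97,0,0,0],
])

```text
t: 8.35
tcp_pos: [0.5471, -0.2298, 0.2471]
orientation: [-2.606, -1.753, 0.001]
ft_force: [-0.2, 0.1, -0.1]
gripper_width: -0.002
finger_force: 0.0
```

Emit:
carry_out([
  [0.15,0.97,0,0,0],
  [0.15,0.97,0,0,0],
  [0.15,0.97,0,0,0],
  [0.15,0.97,0,0,0],
  [0.15,0.97,0,0,0],
])

```text
t: 8.85
tcp_pos: [0.5621, -0.1328, 0.2471]
orientation: [-2.606, -1.753, 0.001]
ft_force: [1.2, 0.5, 0.4]
gripper_width: 0.0
finger_force: 0.0
```

Emit:
carry_out([
  [0.15,0.97,0,0,0],
  [0.15,0.97,0,0,0],
  [0.15,0.97,0,0,0],
  [0.15,0.97,0,0,0],
  [0.15,0.97,0,0,0],
])

```text
t: 9.35
tcp_pos: [0.577, -0.0358, 0.2472]
orientation: [-2.606, -1.753, 0.001]
ft_force: [0.4, 0.0, -0.3]
gripper_width: 0.001
finger_force: 0.0
```

Emit:
carry_out([
  [0.15,0.97,0,0,0],
  [0.15,0.97,0,0,0],
  [0.15,0.97,0,0,0],
  [0.15,0.97,0,0,0],
  [0,0,0,0,0],
])

```text
t: 9.85
tcp_pos: [0.5893, 0.0444, 0.2467]
orientation: [-2.602, -1.759, 0.001]
ft_force: [0.4, -0.3, 0.4]
gripper_width: 0.0
finger_force: 0.0
```

```bash
python3 - <<'E'
from h import *
print(manip.get_obs()["tcp_pos"],manip.get_obs()["t"])
p,d,c=cap("wrist"); P=pts(d,c); h=P[...,2]
hsv=cv2.cvtColor(p,cv2.COLOR_RGB2HSV); m=(hsv[...,1]<110)&(P[...,0]>.54)&(P[...,0]<.64)&(P[...,1]>-.005)&(P[...,1]<.09)&(h>.012)&(h<.04)
Q=P[m]; print(m.sum(),cv2.minEnclosingCircle(Q[:,:2].astype(np.float32)),np.percentile(Q,[2,98],axis=0)); save("w3",p)
E
```

```text
[0.58927483 0.04443175 0.24674255] 9.85
2326 ((0.5772356390953064, 0.053853586316108704), 0.050465017557144165) [[0.54160658 0.01508619 0.01518383]
 [0.61888682 0.07040018 0.03522477]]
```

View pics/w3.png

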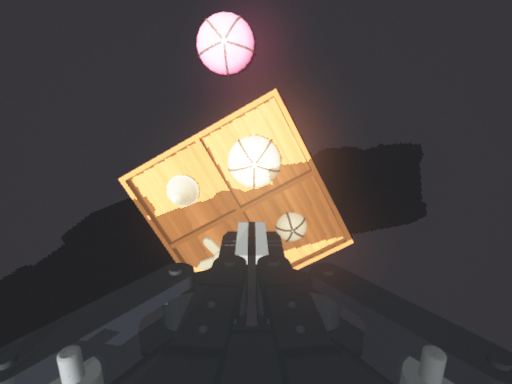

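The wrist view now shows the large urchin's lines meeting at (254,163), the small urchin at (291,227) and the shell at (183,191).

```bash
python3 - <<'E'
from h import *
c=viewer.get_calibration("wrist"); print(onz(*ray(c,254,163),.035),onz(*ray(c,254,163),.025), manip.get_obs()["tcp_pos"])
E
```

```text
[0.59142304 0.04053961 0.035     ] [0.59073548 0.03860704 0.025     ] [0.58902553 0.0422645  0.24698656]
```

Emit:
carry_out([
  [0.05,-0.05,-1,0,0],
  [0,0,-1,0,0],
  [0,0,-1,0,0],
  [0,0,-1,0,0],
  [0,0,-1,0,0],
])

```text
t: 10.4
tcp_pos: [0.5899, 0.0382, 0.147]
orientation: [2.608, 1.751, -0.001]
ft_force: [0.4, 0.8, -0.3]
gripper_width: 0.001
finger_force: 0.0
```

Emit:
carry_out([
  [0,0,-1,0,0],
  [0,0,-1,0,0],
  [0,0,-1,0,0],
  [0,0,-0.6,0,0],
  [0,0,0,0,0],
])

```text
t: 10.9
tcp_pos: [0.5891, 0.0388, 0.0745]
orientation: [-2.607, -1.751, 0.004]
ft_force: [-0.1, -0.7, 1.2]
gripper_width: -0.0
finger_force: 0.0
```

Emit:
carry_out([
  [0,0,0,0,0],
  [0,0,0,0,0],
  [0,0,0,0,0],
  [0,0,0,0,0],
  [0,0,0,0,0],
])

```text
t: 11.4
tcp_pos: [0.5905, 0.0399, 0.0764]
orientation: [2.606, 1.754, 0.001]
ft_force: [0.9, 1.0, -0.5]
gripper_width: -0.003
finger_force: 0.0
```

```bash
python3 - <<'E'
from h import *
p,d,c=cap("wrist"); save("w4",p); print(manip.get_obs()["tcp_pos"])
E
```

```text
[0.59037517 0.03990972 0.07628561]
```

View pics/w4.png

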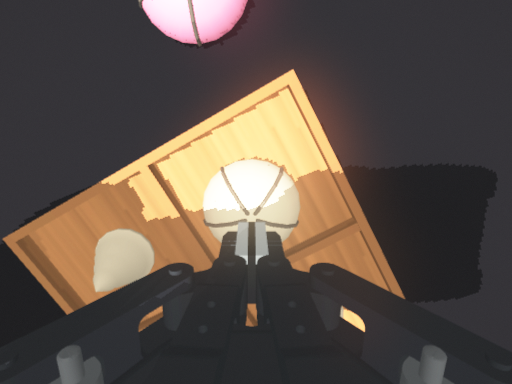

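The tips point at the point where the large urchin's lines meet, at about (251,215), and sit roughly 2 cm above it. I'll hold there, then rise and go across to the starfish.

Emit:
carry_out([
  [0,0,0,0,0],
  [0,0,0,0,0],
  [0,0,0,0,0],
  [0,0,0,0,0],
  [0,0,0,0,0],
])

```text
t: 11.95
tcp_pos: [0.5903, 0.0398, 0.076]
orientation: [2.607, 1.753, -0.0]
ft_force: [0.1, -0.3, 0.8]
gripper_width: -0.001
finger_force: 0.0
```

Emit:
carry_out([
  [0,0,0,0,0],
  [0,0,0,0,0],
  [0,0,0,0,0],
  [0,0,0,0,0],
  [0,0,0,0,0],
])

```text
t: 12.45
tcp_pos: [0.5903, 0.0398, 0.076]
orientation: [2.607, 1.753, 0.0]
ft_force: [0.0, -0.7, 0.1]
gripper_width: 0.003
finger_force: 0.0
```

Emit:
carry_out([
  [0,0,0,0,0],
  [0,0,0,0,0],
  [0,0,0,0,0],
  [0,0,0,0,0],
  [0,0,0,0,0],
])

```text
t: 12.95
tcp_pos: [0.5903, 0.0398, 0.076]
orientation: [2.607, 1.753, 0.0]
ft_force: [0.9, -0.4, -0.2]
gripper_width: -0.003
finger_force: 0.0
```

Emit:
carry_out([
  [0,0,0,0,0],
  [0,0,0,0,0],
  [0,0,0,0,0],
  [0,0,0,0,0],
  [0,0,0,0,0],
])

```text
t: 13.45
tcp_pos: [0.5903, 0.0398, 0.076]
orientation: [2.607, 1.753, 0.0]
ft_force: [0.4, -0.1, -0.3]
gripper_width: -0.001
finger_force: 0.0
```

Emit:
carry_out([
  [0,0,0,0,0],
  [0,0,0,0,0],
  [0,0,0,0,0],
  [0,0,0,0,0],
  [0,0,0,0,0],
])

```text
t: 13.95
tcp_pos: [0.5903, 0.0398, 0.076]
orientation: [2.607, 1.753, -0.0]
ft_force: [-0.4, 0.9, 0.2]
gripper_width: 0.0
finger_force: 0.0
```

Emit:
carry_out([
  [0,0,1,0,0],
  [0,0,1,0,0],
  [0,0,1,0,0],
  [0,0,1,0,0],
  [0,0,1,0,0],
])

```text
t: 14.45
tcp_pos: [0.5902, 0.0398, 0.1768]
orientation: [2.607, 1.753, -0.0]
ft_force: [-0.5, -0.2, 0.4]
gripper_width: -0.002
finger_force: 0.0
```

Emit:
carry_out([
  [0,0,1,0,0],
  [0,0,1,0,0],
  [0,0,1,0,0],
  [-0.7,-0.9,0,0,0],
  [-0.7,-0.9,0,0,0],
])

```text
t: 14.95
tcp_pos: [0.5624, 0.0038, 0.2365]
orientation: [2.605, 1.755, 0.002]
ft_force: [-1.1, -0.5, 0.1]
gripper_width: 0.001
finger_force: 0.0
```

Emit:
carry_out([
  [-0.7,-0.9,0,0,0],
  [-0.7,-0.9,0,0,0],
  [-0.7,-0.9,0,0,0],
  [-0.8,-0.8,0,0,0],
  [0,0,0,0,0],
])

```text
t: 15.45
tcp_pos: [0.502, -0.0691, 0.2362]
orientation: [-2.61, -1.748, 0.001]
ft_force: [0.1, 0.5, 0.3]
gripper_width: -0.001
finger_force: 0.0
```

```bash
python3 - <<'E'
from h import *
p,d,c=cap("wrist"); save("w5",p); print(manip.get_obs()["tcp_pos"])
E
```

```text
[ 0.50330695 -0.06752561  0.23628876]
```

View pics/w5.png

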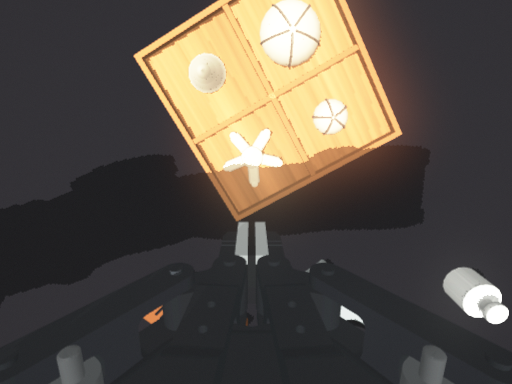

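The starfish's middle is at (253,158) in this view, under the tool's pointing line.

```bash
python3 - <<'E'
from h import *
c=viewer.get_calibration("wrist"); print(onz(*ray(c,253,158),.018), manip.get_obs()["tcp_pos"])
E
```

```text
[ 0.50669565 -0.06445259  0.018     ] [ 0.50330695 -0.06752561  0.23628876]
```

Emit:
carry_out([
  [0,0,-1,0,0],
  [0,0,-1,0,0],
  [0,0,-1,0,0],
  [0,0,-1,0,0],
  [0,0,-1,0,0],
])

```text
t: 16.0
tcp_pos: [0.5049, -0.0655, 0.1351]
orientation: [2.606, 1.755, 0.001]
ft_force: [-0.8, -0.3, -0.6]
gripper_width: -0.002
finger_force: 0.0
```

Emit:
carry_out([
  [0,0,-1,0,0],
  [0,0,-1,0,0],
  [0,0,-1,0,0],
  [0,0,-0.9,0,0],
  [0,0,0,0,0],
])

```text
t: 16.5
tcp_pos: [0.5034, -0.0655, 0.0561]
orientation: [-2.604, -1.753, 0.004]
ft_force: [-1.2, -0.5, 0.4]
gripper_width: 0.001
finger_force: 0.0
```

Emit:
carry_out([
  [0,0,0,0,0],
  [0,0,0,0,0],
  [0,0,0,0,0],
  [0,0,0,0,0],
  [0,0,0,0,0],
])

```text
t: 17.0
tcp_pos: [0.5045, -0.0661, 0.0584]
orientation: [2.606, 1.753, 0.001]
ft_force: [0.7, -0.5, 0.2]
gripper_width: -0.004
finger_force: 0.0
```

```bash
python3 - <<'E'
from h import *
p,d,c=cap("wrist"); save("w6",p); print(manip.get_obs()["tcp_pos"])
E
```

```text
[ 0.50444659 -0.06609424  0.05834074]
```

View pics/w6.png

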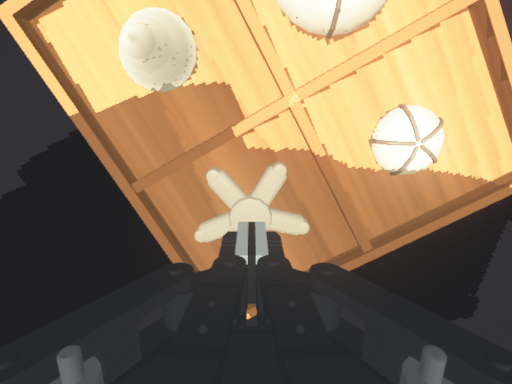

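The tips are over the starfish's central disc, at about (251,216), and roughly 2 cm above it. I'll hold, then hand in.

Emit:
carry_out([
  [0,0,0,0,0],
  [0,0,0,0,0],
  [0,0,0,0,0],
  [0,0,0,0,0],
  [0,0,0,0,0],
])

```text
t: 17.55
tcp_pos: [0.5043, -0.0662, 0.058]
orientation: [2.607, 1.753, -0.0]
ft_force: [0.0, -0.1, 0.7]
gripper_width: 0.002
finger_force: 0.0
```

Emit:
carry_out([
  [0,0,0,0,0],
  [0,0,0,0,0],
  [0,0,0,0,0],
  [0,0,0,0,0],
  [0,0,0,0,0],
])

```text
t: 18.05
tcp_pos: [0.5043, -0.0662, 0.058]
orientation: [2.607, 1.753, 0.0]
ft_force: [-0.0, -0.1, -0.7]
gripper_width: -0.0
finger_force: 0.0
```

Emit:
carry_out([
  [0,0,0,0,0],
  [0,0,0,0,0],
  [0,0,0,0,0],
  [0,0,0,0,0],
  [0,0,0,0,0],
])

```text
t: 18.55
tcp_pos: [0.5043, -0.0662, 0.058]
orientation: [2.607, 1.753, 0.0]
ft_force: [0.9, 0.1, 0.6]
gripper_width: 0.0
finger_force: 0.0
```

Emit:
carry_out([
  [0,0,0,0,0],
  [0,0,0,0,0],
  [0,0,0,0,0],
  [0,0,0,0,0],
  [0,0,0,0,0],
])

```text
t: 19.05
tcp_pos: [0.5043, -0.0662, 0.058]
orientation: [2.607, 1.753, -0.0]
ft_force: [0.7, 0.6, 0.5]
gripper_width: -0.004
finger_force: 0.0
```

```bash
python3 -c "
from rig import workorder; print(workorder.close_job())"
```

```text
the job is handed in; nothing more can be done
None
```

I pressed the grey buzzer fully down and let it come back up, pointed at the large urchin for about 3 s, and handed the job in at about 19 s with the arm still pointing at the starfish; no verdict was returned.

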